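# Set the condiment carousel for a customer

### The arm

A 7-joint arm with a two-finger parallel gripper is mounted at the origin on the work surface. World frame = base frame: x ahead of the robot, y to its left, z up, the work surface at z = 0. Lengths are in m, angles in degrees, forces in N, time in s.
With the tool pointing down it reaches from about 0.35 to 0.775 m from the base axis. Payload 3.1 kg.
Tool frame: the origin (TCP) lies on the centre line of the jaws, within the pads' length; the fingertips stand 17 mm ahead of it and the grasp point (between the pads) lies 2 mm behind it (robot.tip_reach is the distance from the TCP to the fingertips, in m); z points along the fingers, y is the line along which they close (so a half turn about z gives the same grasp; the last joint's range is limited). The gripper opens to 85 mm and grips with 20 to 120 N. Pads are 22 mm wide; open, the fingers measure 114 mm over their backs; the gripper's body (76 mm by 85 mm) begins 54 mm behind the grasp point. The pads swing forward as they close: fully open they stand 13 mm farther back than shut.
Start: joints at [74.043, 17.813, 0.802, 86.603, -0.252, 75.585, -1.558], TCP at [0.129, -0.535, 0.248] pointing down, gripper open.
Joint ranges: [-154.91, 154.91], [-16.99, 109.72], [-72.82, 74.43], [7.12, 147.25], [-82.49, 262.49], [11.32, 116.49], [-174.64, 174.64]. Speed limits (degrees/s): [159.86, 159.86, 180, 180, 180, 180, 180].

### API

Orientations are given as [roll, pitch, yaw] about the fixed x, y, z axes, in that order (R = Rz(yaw) Ry(pitch) Rx(roll)).
In Python, from station import robot, fingers, vision, workorder, recognise gives the robot as it stands. Calls block until the motion is done:
- robot.move_to(position, orientation): joint-space move of the TCP to a pose.
- robot.line_to(position, orientation=None, velocity=0.15, f_stop=None): straight line of the TCP; orientation=None keeps the orientation; velocity is the mean speed in m/s. With f_stop (N) it stops when the force on the tool has changed by that much, and returns True; else False.
- robot.move_j(angles): joint-space move.
- fingers.gripper_to(opening, force=None): opening from 0.0 (shut) to 1.0 (fully open); force is the grip in N (None keeps the last); returns when the fingers have stopped.
- robot.pause(seconds).
- robot.inverse_kinematics(position, orientation): joint angles nearest the present ones, or None.
- vision.grab_frame(name): name is "scene" or "top"; returns the picture (480x640x3 uint8, red, green, blue); there is no depth.
- vision.calibration(name): a dict with "mtx" (3x3 intrinsics, pixels), "extrinsics" (4x4, takes a point from world to camera coordinates). Camera axes: x right, y up, looking along -z (the intrinsics and any distortion apply to the point x, -y, -z); pixel columns grow to the right and rows downward; lengths in m; the calibration is good to about 2 mm. A picture is of the moment at which its call begins. calibration takes no time and is no camera call.
A pose or a line that the arm cannot do raises robot.PlanningError and nothing moves.
- workorder.close_job(): hands the job in; it is judged then, once.
Trained networks look in the newest picture that a camera, given by its name, has taken for a name from the list of things; names that differ only in an ending like _2 or _b are one class to them, and where a whole thing is asked for, a point or a joint stands for the part that bears it (a point fixed in the world has none). Each returns a list of dicts, best first, with "p" (0 to 1); they miss things now and then, are a little off and sometimes report something else, mostly with a low value. They report only what shows in the picture. A call takes as long as a camera call. They do not tell look-alikes from the thing itself.
- recognise(label, camera): "rect" ([centre column, centre row, width, height] in pixels, round what is visible of it).
Readings, each from a call of its own:
- robot.current_time_s(): time.
- robot.current_joint_positions(): joint angles.
- robot.current_dq(): joint speeds.
- robot.current_joint_torque(): joint torques, N m.
- robot.current_tool_pos(): TCP position.
- robot.current_eef_rot(): TCP orientation.
- robot.current_contact_force(): force on the tool from outside, world axes, zero at the start.
- robot.current_torque(): the same for the moment, N m.
- robot.current_finger_gap(): opening from 0.0 (shut) to 1.0 (fully open).
- robot.current_gripper_force(): force on a finger pad.
Only numpy, scipy, OpenCV 4.12 (cv2) and the standard library are available. Lean on these libraries where they do the work, as an engineer would, in place of code of your own. Each camera call takes 0.05 s, during which the arm holds its last target. There are 200 camera calls.

### The job

Someone left two crumpled paper balls on the ledge of the condiment carousel: first clear both into the small bin on the counter. Then turn the turntable until the tall jar with the knobbed lid stands squarely at the front, at the middle of the ledge, and finish while holding the turntable still there with the fingers bearing firmly on it or its jar; do not let go. Leave the jug, cup and shaker where they stand.

Things in the scene. Friction and masses are not known exactly. Their poses are not given: they have to be found in the camera images.
- carousel: Wooden base of the carousel, fixed. Origin on the turntable's axis at counter height, z up. Its own +x points from the axis to the front, where the ledge is: a flat slab, top 14 mm above the counter, 200 mm wide (y -100 to 100 mm), bare from the turntable's rim (x = 110 mm) to x = 230 mm. Behind, the base is a disc of radius 115 mm.
- turntable: Wooden disc on the base, radius 110 mm, from 18 to 32 mm above the counter; origin on its axis at counter height, z up, own +x towards the tall jar. Turns both ways without stops or springs against 0.04 N m of friction (0.6 N at the jars), stays where left. Four lidded glass jars are fixed to it, lids too, 68 mm from the axis. The tall jar starts 0.9 rad or more off the front.
- boss_top (a point): Centre of the top of the short dark steel boss on the turntable's axis, radius 18 mm, 62 mm above the counter. Besides the tall jar, at 90 degree steps around it, stand three equal squat jars with flat lids and no knob: radius 27 mm, lid tops 102 mm above the counter.
- jar_knob (a point): Centre of the upright round wooden knob on the tall jar's lid, the only knob: 24 mm diameter, 36 mm tall, from 157 to 193 mm above the counter, rigid with the turntable and on the jar's axis; this point is 175 mm above the counter. The tall jar is 24 mm in radius, its flat lid 23 mm in radius with its top at 157 mm.
- paper_a_center (a point): Centre of a crumpled paper ball lying on the ledge: hard, faceted, 42 mm across and 38 mm tall, 12 to 21 g, flat underneath, so the centre is 19 mm above the ledge. May be gripped from any side.
- paper_b_center (a point): Centre of the other, equal paper ball, on the other half of the ledge; their centres are at least 80 mm apart.
- bin_mouth (a point): Centre of the open mouth of the small round dark steel bin, at rim height, 130 mm above the counter. Inner radius 76 mm at the mouth, 62 mm at the floor, which is 5 mm above the counter; wall 4 mm. Fixed to the counter, left or right of the carousel.
- jug: Bystander: white ceramic jug, 150 mm tall, radius 50 mm, with a handle to its own -x reaching 77 mm from its axis. Origin at the centre of its underside. It stands on the other side of the carousel from the bin.
- cup: Bystander: white mug, radius 38 mm, 75 mm tall, handle to its own +y. Origin at the centre of its underside.
- shaker: Bystander: glass shaker with a steel cap, radius 28 mm, 120 mm tall. Origin at the centre of its underside.
Mind the look-alikes: they are no part of the job. What is shaped like the part that bears paper_a_center but yellow is not meant. What is shaped like the part that bears paper_b_center but red is not meant.

How it is judged (in metres and radians):
On the way, in this order (a step that is already met when the one before it is completed fails the run):
1. both paper balls are in the bin (horizontal distance between each of paper_a_center, paper_b_center and bin_mouth below 0.075 m and height (world z) of each of paper_a_center, paper_b_center below 0.11 m), for 0.2 s.
2. the tall jar stands at the front and the fingers hold the turntable still (y of jar_knob in the frame of carousel between -0.012 and 0.012 m and x of jar_knob in the frame of carousel above 0.05 m and contact force between the fingers and turntable above 1 N and angular speed of turntable below 0.05 rad/s), for 0.2 s.
At the end, for the whole second after the job is handed in: Both paper balls lie in the bin (centres within 75 mm of its axis and below 110 mm), the tall jar stands at the front within 12 mm sideways of the ledge's middle line, and the fingers still bear on the turntable or a jar with more than 1 N while it is still (under 0.05 rad/s) (all of step 1 and all of step 2); the arm keeps its last pose, push and grip.
It fails at once if the jug is shifted by more than 30 mm or tipped (distance of jug from where it was at the start of the episode above 0.03 m or angle between jug's own z axis and vertical above 0.35 rad).
It fails at once if the cup is shifted by more than 30 mm or tipped (distance of cup from where it was at the start of the episode above 0.03 m or angle between cup's own z axis and vertical above 0.35 rad).
It fails at once if the shaker is shifted by more than 30 mm or tipped (distance of shaker from where it was at the start of the episode above 0.03 m or angle between shaker's own z axis and vertical above 0.35 rad).
It also fails if it takes over 67 s, if anything falls off the work surface, if the arm or the gripper's body presses on something with over 40 N, if the wrist force passes 120 N, or if a joint passes its speed limit or range.

## Working session

There is one attempt and no reset: what is moved stays moved. The work goes in short steps, each a Python script; the robot and the scene stay as the last script left them, time stands still between calls to the robot, and variables do not carry over. Pictures are saved under pics/ and viewed, at most 10 in all, crops included, and the job is handed in when it is done.

```bash
mkdir -p pics; ls; cat > h.py <<'E'
import numpy as np, cv2
from station import robot, fingers, vision, workorder, recognise
def ray(cam,u,v):
    c=vision.calibration(cam); K=np.array(c["mtx"]); E=np.array(c["extrinsics"])
    d=np.linalg.inv(K)@[u,v,1]; d=np.array([d[0],-d[1],-d[2]])
    R=E[:3,:3]; return -R.T@E[:3,3], R.T@d
def at_z(cam,u,v,z):
    o,d=ray(cam,u,v); return o+d*(z-o[2])/d[2]
def proj(cam,p):
    c=vision.calibration(cam); K=np.array(c["mtx"]); E=np.array(c["extrinsics"])
    q=E[:3,:3]@np.array(p)+E[:3,3]; w=K@[q[0],-q[1],-q[2]]; return w[:2]/w[2]
def save(cam,name):
    im=vision.grab_frame(cam); cv2.imwrite(f"pics/{name}.png",im[:,:,::-1]); return im
E
python3 - <<'E'
from h import *
for c in("scene","top"):
    save(c,c+"0"); k=vision.calibration(c); print(c,list(k), ray(c,320,240))
Z=dict(carousel=.014,turntable=.032,boss_top=.055,jar_knob=.175,paper_a_center=.033,bin_mouth=.07,jug=.075,cup=.04,shaker=.06)
for l,z in Z.items():
  for c in("top","scene"):
    for r in recognise(l,c)[:4]:
      print(l,c,round(r["p"],2),np.round(r["rect"]),np.round(at_z(c,*r["rect"][:2],z),3))
print(robot.current_time_s())
E
```

```text
pics
scene ['mtx', 'extrinsics'] (array([ 1.12089166, -0.47653349,  0.76960405]), array([-0.5829455 ,  0.47247031, -0.66108091]))
top ['mtx', 'extrinsics'] (array([0.38197976, 0.00506453, 1.40775674]), array([ 0.16188236, -0.01928142, -0.98662262]))
carousel top 0.55 [298. 263.  98. 136.] [0.551 0.035 0.014]
carousel top 0.5 [464. 216.  51.  38.] [ 0.671 -0.402  0.014]
carousel scene 0.68 [347. 276. 149. 146.] [0.584 0.034 0.014]
turntable top 0.63 [170. 284.  70.  67.] [0.498 0.359 0.032]
turntable top 0.6 [297. 284.  89.  86.] [0.496 0.038 0.032]
turntable scene 0.86 [321. 247. 101.  80.] [0.49  0.039 0.032]
boss_top top 0.88 [300. 284.  87.  88.] [0.493 0.03  0.055]
boss_top scene 0.7 [322. 245.  98.  88.] [0.508 0.027 0.055]
jar_knob top 0.63 [299. 282.  82.  88.] [0.489 0.03  0.175]
jar_knob scene 0.88 [322. 246.  93.  82.] [ 0.612 -0.058  0.175]
paper_a_center top 0.67 [235. 196.  18.  14.] [0.725 0.198 0.033]
paper_a_center top 0.56 [291. 217.  14.  17.] [0.669 0.053 0.033]
paper_a_center top 0.18 [299. 284.  90.  85.] [0.496 0.034 0.033]
paper_a_center scene 0.62 [383. 287.  14.  16.] [0.668 0.056 0.033]
paper_a_center scene 0.5 [448. 278.  21.  20.] [0.737 0.181 0.033]
bin_mouth top 0.89 [171. 284.  67.  69.] [0.495 0.346 0.07 ]
jug top 0.79 [452. 290.  52.  49.] [ 0.474 -0.344  0.075]
jug top 0.17 [298. 284.  86.  90.] [0.492 0.034 0.075]
jug scene 0.87 [160. 313.  65.  89.] [ 0.478 -0.337  0.075]
jug scene 0.65 [346. 276. 151. 142.] [ 0.627 -0.01   0.075]
cup top 0.85 [464. 215.  46.  34.] [ 0.668 -0.395  0.04 ]
cup scene 0.86 [186. 421.  76.  66.] [ 0.68  -0.397  0.04 ]
shaker top 0.7 [297. 285.  88.  85.] [0.491 0.037 0.06 ]
shaker top 0.6 [170. 220.  31.  30.] [0.657 0.356 0.06 ]
shaker scene 0.81 [471. 213.  27.  53.] [0.648 0.364 0.06 ]
shaker scene 0.44 [186. 421.  74.  70.] [ 0.692 -0.399  0.06 ]
1.0
```

```bash
python3 - <<'E'
import cv2
t=cv2.imread("pics/top0.png")[165:345,130:370]; cv2.imwrite("pics/t0c.png",cv2.resize(t,None,fx=3.3,fy=3.3,interpolation=2))
s=cv2.imread("pics/scene0.png")[170:370,230:500]; cv2.imwrite("pics/s0c.png",cv2.resize(s,None,fx=2.95,fy=2.95,interpolation=2))
E
```

```text
(no output)
```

View pics/t0c.png

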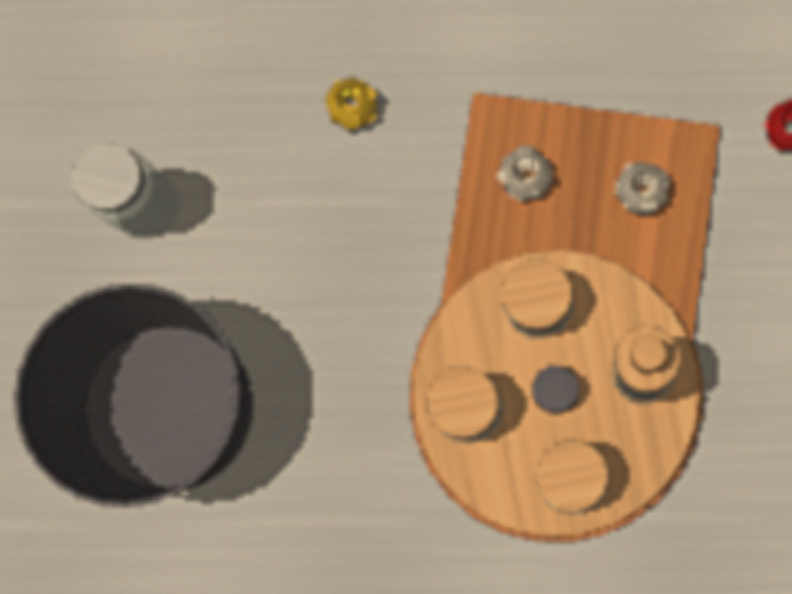

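View pics/s0c.png

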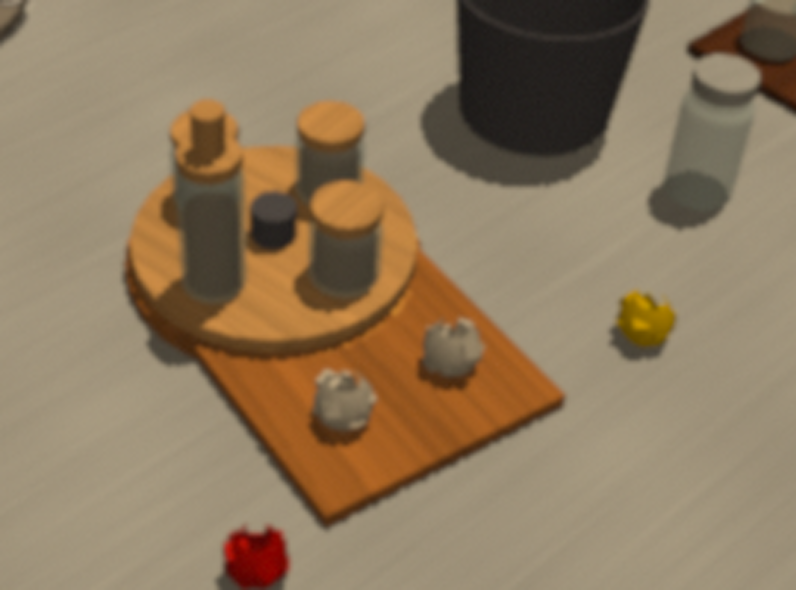

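View pics/scene0.png

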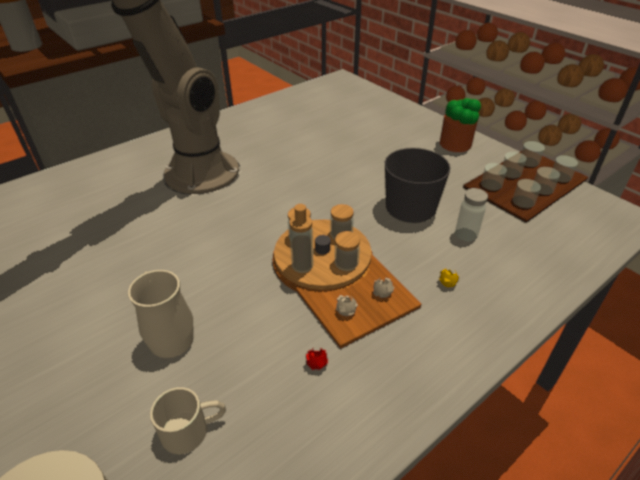

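The pictures show whitish balls at top pixels (289,217) and (325,222). The boss is at (299,283), the knob at (328,272) and the bin mouth at (170,284). The yellow and red decoys lie off the ledge. Next I refine these points in both views.

```bash
cat >> h.py <<'E'
def ball(cam,im,p,r=14):
    u,v=np.round(proj(cam,p)).astype(int); w=im[v-r:v+r+1,u-r:u+r+1].astype(np.uint8)
    hsv=cv2.cvtColor(np.ascontiguousarray(w),cv2.COLOR_RGB2HSV)
    m=((hsv[...,1]<90)&(hsv[...,2]>60)).astype(np.uint8)
    n,l,s,c=cv2.connectedComponentsWithStats(m)
    if n<2: return None
    i=1+np.argmax(s[1:,4]); b=s[i]; return u-r+b[0]+(b[2]-1)/2, v-r+b[1]+(b[3]-1)/2, b[2],b[3],b[4]
E
python3 - <<'E'
from h import *
ims={c:cv2.imread(f"pics/{c}0.png")[:,:,::-1] for c in("top","scene")}
px=lambda x,y:(130+x/3.3,165+y/3.3)
f=lambda x,y,z:at_z("top",*px(x,y),z)
boss=f(557,388,.062); cl=f(473,93,.014); cr=f(720,126,.014); knob=f(653,352,.193); b=f(133,393,.13)
print("boss",boss,"corners",cl,cr,np.linalg.norm(cl-cr)); mid=(cl+cr)/2
d=(mid-boss)[:2]; print("len",np.linalg.norm(d),"yaw",np.degrees(np.arctan2(d[1],d[0])),"edge yaw",np.degrees(np.arctan2(*(-(cl-cr)[:2]*[1,-1])[::1])))
print("knob",knob,"r",np.linalg.norm((knob-boss)[:2]),"ang",np.degrees(np.arctan2(*(knob-boss)[1::-1])))
print("bin",b)
sx=lambda x,y:(230+x/2.95,170+y/2.95)
print("scene boss",at_z("scene",*sx(274,205),.062),"knob top",at_z("scene",*sx(208,108),.193),"corners",at_z("scene",*sx(563,400),.014),at_z("scene",*sx(328,520),.014))
for q in((526,172),(644,187)):
    p=f(*q,.033); print(p)
    for c in ims:
        r=ball(c,ims[c],p); print(c,r,at_z(c,*r[:2],.033))
E
```

```text
boss [0.49629818 0.03263775 0.062     ] corners [0.73682136 0.09935092 0.014     ] [ 0.70825822 -0.09758041  0.014     ] 0.19899195592156307
len 0.22845893924597171 yaw -7.989150025132842 edge yaw -8.252695711615926
knob [ 0.50902298 -0.03552266  0.193     ] r 0.06933802676251141 ang -79.42524098138676
bin [0.4900827  0.33225051 0.13      ]
scene boss [0.4996633  0.03515491 0.062     ] knob top [ 0.51214953 -0.03139046  0.193     ] corners [0.74261446 0.09373537 0.014     ] [ 0.71471117 -0.09774433  0.014     ]
[0.66812665 0.05652522 0.033     ]
top (np.float64(288.5), np.float64(217.5), np.int32(16), np.int32(16), np.int32(180)) [0.66714787 0.0588342  0.033     ]
scene (np.float64(383.0), np.float64(287.5), np.int32(19), np.int32(18), np.int32(232)) [0.66917421 0.05612391 0.033     ]
[ 0.65538487 -0.0356745   0.033     ]
top (np.float64(324.5), np.float64(222.0), np.int32(16), np.int32(15), np.int32(180)) [ 0.6545224  -0.03398052  0.033     ]
scene (np.float64(346.5), np.float64(305.5), np.int32(18), np.int32(18), np.int32(248)) [ 0.65757552 -0.03434686  0.033     ]
```

```bash
cat > pick.py <<'E'
import sys
from h import *
x,y,o=map(float,sys.argv[1:4]); ori=[180,0,-8.2]
robot.move_to([x,y,.17],ori)
if len(sys.argv)>4: print(robot.current_joint_positions(),robot.current_time_s())
robot.line_to([x,y,.036],velocity=.12,f_stop=15)
print("z",robot.current_tool_pos()); fingers.gripper_to(0,force=25)
print("gap",robot.current_finger_gap(),"F",robot.current_gripper_force(),robot.current_time_s())
robot.line_to([x,y,.24],velocity=.25)
robot.move_to([.49,.333+o,.24],ori); robot.line_to([.49,.333+o,.15],velocity=.2)
print("gap",robot.current_finger_gap()); fingers.gripper_to(1.0); robot.pause(.2); robot.line_to([.49,.333+o,.24],velocity=.3)
print("t",robot.current_time_s())
E
python3 - <<'E'
from h import *
print(robot.current_eef_rot())
for p,y in(([.668,.0575,.17],-8.2),([.668,.0575,.17],171.8),([.49,.333,.15],-8.2)):
    print(np.round(robot.inverse_kinematics(p,[180,0,y]) if robot.inverse_kinematics(p,[180,0,y]) is not None else [0],1))
E
python3 pick.py .668 .0575 0 v
```

```text
[1.79999959e+02 6.25577998e-04 1.35698680e+01]
[  15.9   40.4  -40.2   70.8   25.4   77.4 -121. ]
[ 22.4  45.5 -55.2  70.5  36.3  81.4  52.6]
[   1.1   39.5  -59.3   86.5   34.7   73.9 -160.3]
[  15.94635185   40.4300749   -40.10941591   70.81458178   25.41129463
   77.40807047 -120.95863306] 3.8333
z [0.66884072 0.05779486 0.03714854]
gap 0.4684614013038414 F 25.431248481036164 5.5917
gap 0.46800540622674885
t 9.5667
```

```bash
python3 pick.py .656 -.035 0
python3 - <<'E'
from h import *
im=save("top","top1"); robot
t=im[165:345,130:370,::-1]; cv2.imwrite("pics/t1c.png",cv2.resize(t,None,fx=3.3,fy=3.3,interpolation=2))
bx,by,c=.498,.034,np.radians
cur=None
for k in(0,90,180,-90):
  print(k,[None if (q:=robot.inverse_kinematics([bx+.068*np.cos(c(a)),by+.068*np.sin(c(a)),.183],[180,0,a+k])) is None else np.round(q).astype(int).tolist() for a in(-79.4,-45,-8.2)])
E
```

```text
z [ 0.65685988 -0.03482607  0.03711644]
gap 0.4717062867156205 F 25.44510313309729 12.8417
gap 0.4722889085199466
t 17.0667
0 [[18, 17, -20, 98, 6, 66, -173], [33, 27, -47, 92, 20, 70, -152], [31, 31, -52, 89, 25, 73, -122]]
90 [[44, 26, -58, 97, 23, 70, -98], [42, 33, -63, 92, 30, 74, -70], [39, 40, -70, 88, 38, 79, -42]]
180 [[51, 33, -72, 97, 33, 74, -16], [42, 33, -62, 92, 30, 74, 20], [36, 35, -62, 88, 32, 76, 52]]
-90 [[47, 28, -62, 97, 26, 71, 80], [42, 33, -62, 92, 30, 74, 110], [-41, 30, 54, 91, -25, 72, -171]]
```

View pics/t1c.png

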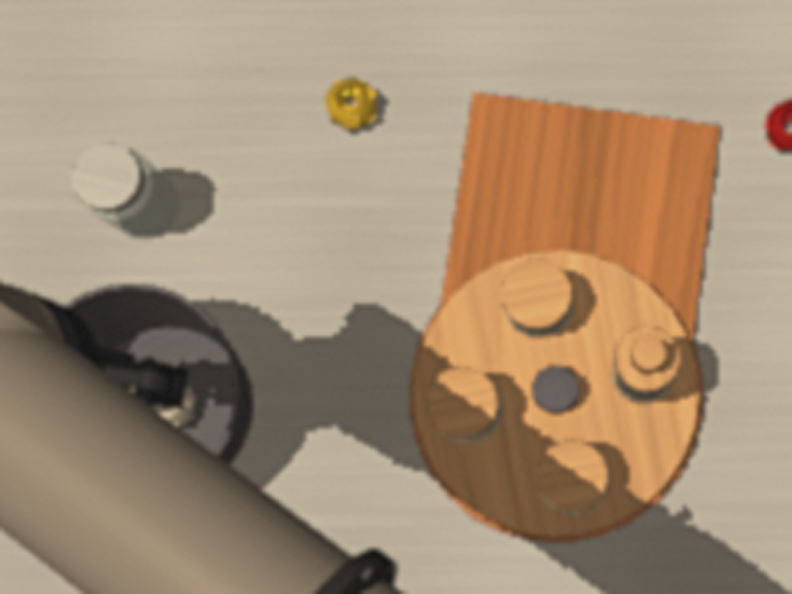

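Both balls have left the ledge, and a whitish one shows in the bin at crop (178,405). The turntable hasn't moved. Next I grip the knob and carry it round the axis.

```bash
cat > turn.py <<'E'
from h import *
B=np.array([.498,.034]); K=150
def pose(a,r=.068,z=.183): return [*(B+r*np.array([np.cos(np.radians(a)),np.sin(np.radians(a))])),z],[180,0,a+K]
E
python3 - <<'E'
from turn import *
a0=np.degrees(np.arctan2(-.0335-.034,.5105-.498)); print(a0)
p,o=pose(a0,z=.27); robot.move_to(p,o); print(np.round(robot.current_joint_positions(),1))
im=save("top","top2"); 
cv2.imwrite("pics/t2c.png",cv2.resize(im[165:345,130:370,::-1],None,fx=3.3,fy=3.3,interpolation=2))
print("stop",robot.line_to(pose(a0)[0],velocity=.1,f_stop=10))
fingers.gripper_to(0,force=25); print(robot.current_finger_gap(),robot.current_gripper_force(),robot.current_contact_force(),robot.current_tool_pos(),robot.current_time_s())
E
```

```text
-79.50852298766844
[ 52.   27.8 -72.3  88.6  26.5  83.1 -41. ]
stop False
0.2684442875288493 26.25843107700348 [-1.04934919  0.94314754  2.75955363] [ 0.51021881 -0.03250448  0.18326549] 20.475
```

View pics/t2c.png

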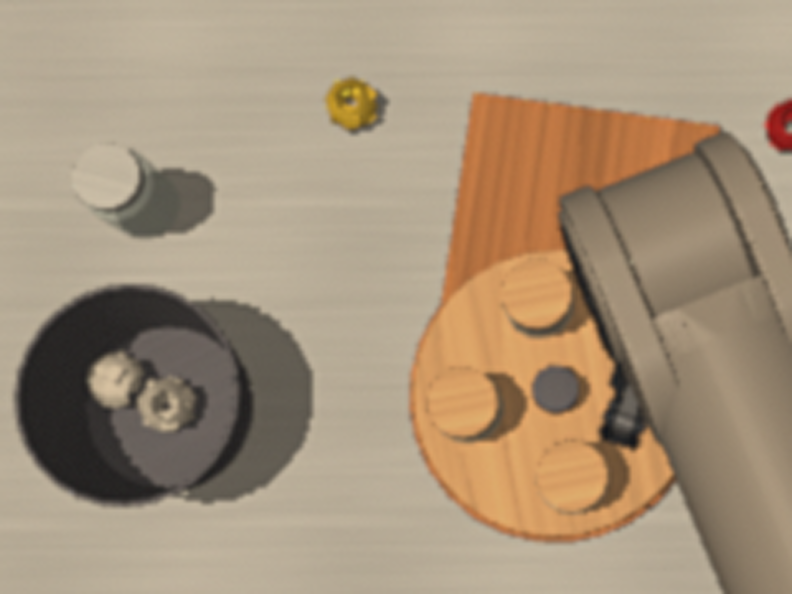

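Both balls lie in the bin at crop (117,380) and (165,403). The gap of 0.268 × 85 mm ≈ 23 mm matches the 24 mm knob, so it is gripped. Now I turn it.

```bash
python3 - <<'E'
from turn import *
for a in np.linspace(-79.5,-8.2,13)[1:]:
    try: robot.line_to(*pose(a),velocity=.05)
    except robot.PlanningError as e: print("plan",a,e,np.round(robot.current_joint_positions())); break
    print(round(a),np.round(robot.current_contact_force(),1),round(robot.current_finger_gap(),3),robot.current_time_s())
print(robot.current_tool_pos(),np.round(robot.current_joint_positions()))
im=save("top","top3"); save("scene","scene3")
cv2.imwrite("pics/t3c.png",cv2.resize(im[165:345,130:370,::-1],None,fx=3.3,fy=3.3,interpolation=2))
E
```

```text
-74 [-1.4  0.4  3.8] 0.267 20.7667
-68 [-1.2  1.5  4.1] 0.276 21.0583
-62 [-1.5  0.5  4.9] 0.266 21.35
-56 [-2.3  2.6  4.8] 0.273 21.6417
-50 [-0.6  2.4  5.3] 0.269 21.9333
-44 [-1.3  3.5  4.5] 0.276 22.225
-38 [-2.7  0.9  6.3] 0.272 22.5167
-32 [-1.3  1.3  7.2] 0.271 22.8083
-26 [-1.7  1.3  6. ] 0.272 23.1
-20 [-0.9  2.4  6.7] 0.27 23.3917
-14 [-1.4  0.8  6.9] 0.271 23.6833
-8 [-0.4  0.3  6.4] 0.27 23.975
[0.56563219 0.02255309 0.18325035] [ 40.  40. -71.  88.  39.  79.  17.]
```

View pics/t3c.png

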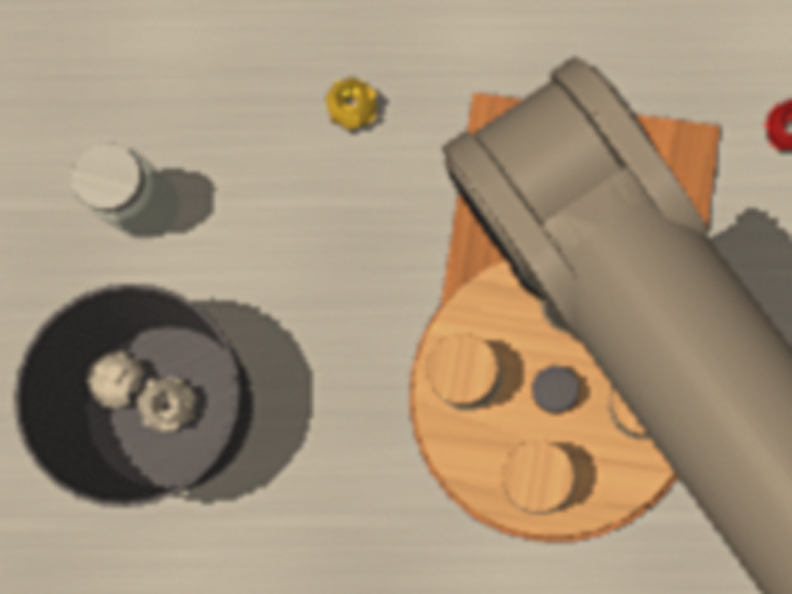

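```bash
python3 - <<'E'
from h import *
f=lambda x,y,z:at_z("top",130+x/3.3,165+y/3.3,z)[:2]
l,r,b=f(462,369,.102),f(540,476,.102),f(557,388,.062)
for q,n in((l,-90),(r,-180)):
    d=q-b; print(np.linalg.norm(d),(np.degrees(np.arctan2(d[1],d[0]))+n+180)%360-180)
robot.pause(.5); a=np.radians(-8.2); k=robot.current_tool_pos()[:2]-np.array([.498,.034])
print("knob in carousel",k@[np.cos(a),np.sin(a)],k@[-np.sin(a),np.cos(a)],robot.current_gripper_force(),np.abs(robot.current_dq()).max(),robot.current_time_s())
E
```

```text
0.06928487561901661 -9.293331605504079
0.06797799174045414 -10.017733236501925
knob in carousel 0.06857956219500631 -0.0017159717808908348 26.65464609861374 0.09681762906431027 24.575
```

```bash
python3 - <<'E'
from turn import *
p,_=pose(-7.0,r=.0705); robot.line_to(p,velocity=.02); robot.pause(1)
print(robot.current_contact_force(),robot.current_gripper_force(),robot.current_finger_gap(),robot.current_tool_pos(),robot.current_time_s())
print(workorder.close_job())
E
```

```text
[-7.08592956 -2.00698164  9.7544339 ] 27.246737480163574 0.27203682867009943 [0.56584345 0.02323426 0.18320548] 25.8667
the job is handed in; nothing more can be done
None
```

I handed the job in at about 26 s: both paper balls are in the bin, and the tall jar is at the front, about 2 mm off the ledge's middle line by my estimate. The gripper is still holding its knob with about 27 N. I have not seen the judge's verdict.

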